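# Free a vial in the shaker block, lift it out and stand it on the balance

### The arm

A 7-joint arm with a two-finger parallel gripper is mounted at the origin on a cart in front of the work surface, level with it; the furniture and walls round the work are solid. World frame = base frame: x ahead of the robot, y to its left, z up, the work surface at z = 0. Lengths are in mm, angles in degrees, forces in N, time in s.
With the tool pointing down it reaches from about 350 to 900 mm from the base axis. Payload 19.9 kg.
Tool frame: the origin (TCP) lies midway between the tips of the shut fingers; the grasp point (between the pads) lies 19 mm behind it (env.pinch_z is the distance from the TCP to the grasp point, in mm); z points along the fingers, y is the line along which they close (so a half turn about z gives the same grasp; the last joint's range is limited). The gripper opens to 85 mm and grips with 20 to 120 N. Pads are 22 mm wide; open, the fingers measure 114 mm over their backs; the gripper's body (76 mm by 85 mm) begins 54 mm behind the grasp point. The pads swing forward as they close: fully open they stand 13 mm farther back than shut.
Start: joints at [68.554, 23.915, -0.59, 92.452, 0.269, 63.638, -3.037], TCP at [204.174, -590.686, 192.56] pointing down, gripper open.
Joint ranges: [-161.28, 161.28], [-22.2, 115.67], [-73.04, 71.86], [3.21, 147.25], [-68.34, 248.33], [10.77, 114.83], [-161.83, 161.83]. Speed limits (degrees/s): [108.29, 108.29, 136.94, 136.94, 172.46, 172.46, 172.46].

### API

Orientations are given as [roll, pitch, yaw] about the fixed x, y, z axes, in that order (R = Rz(yaw) Ry(pitch) Rx(roll)).
In Python, from rig import env, status, get_image gives the robot as it stands (env), with the cameras as plain functions and the readings (status).
- The arm moves only by the shell command python3 shift.py FILE [FORCE], which reads ROWS from the file FILE. ROWS is a JSON list of rows, 1 to 20 of them, each an object with the fields dx, dy, dz (the shift in mm), drx, dry, drz (a rotation vector in degrees), finger_gap (the opening from 0.0 (shut) to 1.0 (fully open)); a field left out counts as zero (the opening has to be given); each row shifts and turns the commanded pose from where the row before left it, along the tool's axes as they then stand; what a row does not reach is not made up. A row lasts 1/10 s, in which the tool goes at most 50 mm and 8.59 degrees, less where a joint would pass 70% of its speed; a pose out of reach is approached as far as the arm can. The fingers move at their own pace and stop on an object; FORCE is the grip in N (left out, the last holds). Time passes only in rows, so rows that do not move let the fingers close. It prints the time, the measured TCP pose, the force, the opening and the grip force at its end. Input that does not fit is refused with a message, and nothing moves.
- status.read_state(): the state, without advancing time (a new reading comes with each control period).
- get_image(name): name is "side" or "top"; returns a dict with "frame" (400x640x3 uint8, blue, green, red), "K" (3x3 intrinsics, pixels), "dist_coeffs" ([k1, k2, p1, p2, k3] as OpenCV has them; the pictures are not rectified), "R" (3x3) and "t" (3): a world point X has camera coordinates R X + t. Camera axes: x right, y down, z forward; pixel columns grow to the right and rows downward; lengths in mm; the calibration is good to about 2 mm. A picture is of the moment at which its call begins. There is no depth.
- env.sign_off(): hands the job in; it is judged then, once.
The state is a dict: "time_s": time; "joints": joint angles; "joint_velocities": joint speeds; "joint_efforts": joint torques, N m; "eef_pos": TCP position; "tcp_rot": TCP orientation; "contact_force": force on the tool from outside, world axes, zero at the start; "ft_torque": the same for the moment, N m; "opening": opening from 0.0 (shut) to 1.0 (fully open); "grip_force": force on a finger pad.
Only numpy, scipy, OpenCV 4.12 (cv2) and the standard library are available. Lean on these libraries where they do the work, as an engineer would, in place of code of your own. Each camera call takes 0.05 s, during which the arm holds its last target. There are 200 camera calls.

### The job

Take the vial with the tall ribbed screw cap out of the vial shaker and stand it upright in the middle of the balance pan, keeping it upright all the way. The shaker's round steel plate locks the vials down in their deep wells, so first push the plate round by its thumb post until the notch in the plate's tab faces the pointer on the housing; then the vial can be lifted straight out. Leave the three crimp-capped vials in their wells and knock nothing over.

Things in the scene. Friction and masses are not known exactly. Their poses are not given: they have to be found in the camera images.
- shaker: Vial shaker, fixed: white housing (x -114 to 75, y -75 to 75, 58 mm high) round a dark steel block with its top at z = 70 mm. Origin under the block's centre on the worktop, z up; x points to the back, display and knob on the front (-x) face. Four upright round wells at x = +-32.5, y = +-32.5 mm: 24 mm across, 55 mm deep, floor at z = 15 mm. A steel retaining plate turns over the block.
- retainer (a joint): Angle of the retaining plate (rad) about the shaker's z axis, counter-clockwise from above, limits -0.30 to 0.70. At 0 the notch faces the pointer and four 28 mm holes are concentric with the wells: vials pass, 3 mm to spare. Turned further either way, 16 mm slots hold them by the shoulders. It starts at 0.42 to 0.67. Friction 0.08 N m (1 N at the post); stays where left.
- post (a point): Top centre of the plate's black thumb post: 10 mm diameter (13 at the foot), z = 78 to 98 mm, 80 mm from the plate's axis, at the shaker's angle pi + joint value (front side), so at positive values it is to the -y side of the pointer. It stands on a tab 24 mm wide that reaches 90 mm from the axis.
- notch (a point): Bottom of the V notch, 10 mm wide and 6 mm deep, in the end of the plate's tab, 84 mm from the axis, just outside the post, on the top face. The plate is a flat steel disc, 136 mm in diameter, 3 mm thick, top at z = 78 mm over the worktop; a nut of 17 mm diameter, 4 mm high, is on its centre.
- pointer (a point): Tip of the grey pointer on the shaker's front console, pointing at the plate's axis from 97 mm in front of it (shaker's -x). Top at z = 78 mm, level with the plate; 10 mm wide, 12 mm long.
- screw_vial: The vial to take out, known by its tall white ribbed screw cap; in any of the four wells. Amber glass, 22 mm diameter, 90 mm high: body to 54, shoulder to 57, neck (14 mm) to 66, cap (20 mm diameter) from 66 to 90 mm. Loose, about 30 g. Origin at the centre of its foot, z up. In the well its foot is at z = 15 mm, so the cap stands at z = 81 to 105 mm, clear above the plate; 1 mm play all round.
- crimp_vial_0: One of three vials to be left in the wells: same amber body and neck as the screw-cap vial, but a low flat aluminium crimp cap of 20 mm diameter, 66 to 74 mm above its foot (top at z = 89 mm in the well). Loose. Origin at the centre of its foot.
- crimp_vial_1: One of three vials to be left in the wells: same amber body and neck as the screw-cap vial, but a low flat aluminium crimp cap of 20 mm diameter, 66 to 74 mm above its foot (top at z = 89 mm in the well). Loose. Origin at the centre of its foot.
- crimp_vial_2: One of three vials to be left in the wells: same amber body and neck as the screw-cap vial, but a low flat aluminium crimp cap of 20 mm diameter, 66 to 74 mm above its foot (top at z = 89 mm in the well). Loose. Origin at the centre of its foot.
- balance: Laboratory balance, fixed to the worktop: white case 170 mm long (x), 130 mm wide, 34 mm high, with grey keypad and display at its front (-x) end. Origin under the case's centre, z up.
- pan (a point): Centre of the top face of the balance's flat round steel pan: 102 mm diameter, top at z = 46 mm, 26 mm behind the case's centre. The pan does not move.
- spirit_bottle: Bystander: reagent bottle 48 mm across, 140 mm high, standing loose behind the balance. Origin at the centre of its foot.
- stain_bottle: Bystander: small reagent bottle 33 mm across, 88 mm high, standing loose behind the balance. Origin at the centre of its foot.
- specimen_cup: Bystander: specimen cup with white lid, 68 mm across, 72 mm high, standing loose to the right of the shaker. Origin at the centre of its foot.
- strip_vial: Bystander: test strip vial, 33 x 28 mm, 60 mm high, standing loose to the right of the shaker. Origin at the centre of its foot.

How it is judged (in metres and radians):
On the way, in this order (a step that is already met when the one before it is completed fails the run):
1. the retaining plate is turned until its notch faces the pointer (within 0.10 rad), with the screw-cap vial still down in its well (value of joint retainer between -0.1 and 0.1 rad and z of screw_vial in the frame of shaker below 0.022 m), for 0.2 s.
2. the screw-cap vial is lifted out, its foot clear above the retaining plate (z of screw_vial in the frame of shaker above 0.085 m), for 0.1 s.
At the end, for the whole second after the job is handed in: The screw-cap vial stands at rest and upright (within 0.1 rad) on the balance pan, its foot on the pan (within 4 mm) and within 30 mm of the pan's centre; the three crimp-capped vials are down in their wells (not more than 7 mm raised) (horizontal distance between screw_vial and pan below 0.03 m and z of screw_vial in the frame of pan between -0.004 and 0.004 m and angle between screw_vial's own z axis and vertical below 0.1 rad and linear speed of screw_vial below 0.02 m/s and z of each of crimp_vial_0, crimp_vial_1, crimp_vial_2 in the frame of shaker below 0.022 m); the robot touches nothing.
It fails at once if the screw-cap vial is tipped by more than 0.6 rad (angle between screw_vial's own z axis and vertical above 0.6 rad).
It fails at once if a crimp-capped vial is lifted more than 25 mm in its well (z of any of crimp_vial_0, crimp_vial_1, crimp_vial_2 in the frame of shaker above 0.04 m).
It fails at once if a bottle, the cup or the strip vial is knocked over (angle between any of spirit_bottle, stain_bottle, specimen_cup, strip_vial's own z axis and vertical above 0.5 rad).
It also fails if it takes over 54 s, if anything falls off the work surface, if the arm or the gripper's body presses on something with over 40 N, if the wrist force passes 120 N, or if a joint passes its speed limit or range.

## Working session

There is one attempt and no reset: what is moved stays moved. The work goes in short steps, Python scripts to look and compute and a shell command to move; the robot and the scene stay as the last step left them, time stands still between calls to the robot, and variables do not carry over. Pictures are saved under pics/ and viewed, at most 10 in all, crops included, and the job is handed in when it is done.

```bash
ls; mkdir -p pics
python3 - <<'E'
from rig import env, status, get_image
import cv2,pickle
for n in("top","side"):
    d=get_image(n);cv2.imwrite(f"pics/{n}0.png",d["frame"]);pickle.dump(d,open(n+".pkl","wb"))
    print(n,d["K"],d["dist_coeffs"],d["R"],d["t"])
s=status.read_state();print(s,env.pinch_z)
E
```

```text
pics
rig.py
shift.py
top [[477.58298329   0.         316.90015763]
 [  0.         477.58298329 197.15310562]
 [  0.           0.           1.        ]] [-0.0038393  0.         0.         0.         0.       ] [[-4.46639760e-01 -8.94713809e-01 -3.53093234e-04]
 [-8.23954576e-01  4.11470614e-01 -3.89603375e-01]
 [ 3.48728807e-01 -1.73721425e-01 -9.20982674e-01]] [ 214.7913178   485.76065148 1522.0050881 ]
side [[461.30336869   0.         325.95446688]
 [  0.         461.30336869 199.11770903]
 [  0.           0.           1.        ]] [-0.06862683  0.          0.          0.          0.        ] [[ 0.92977405 -0.36794424 -0.01171531]
 [-0.21081264 -0.50608299 -0.83632412]
 [ 0.30179172  0.7800622  -0.54811013]] [-512.11305092  169.71552993 1406.19299756]
{'time_s': 0.1, 'joints': array([68.55329184, 23.94531214, -0.59173126, 92.47999177,  0.26736048,
       63.63847403, -3.03756175]), 'joint_velocities': array([ 0.11403334, -0.01570954, -0.04435605, -0.08414746,  0.02016532,
       -0.10323442,  0.02546615]), 'joint_efforts': array([ 1.94567743e-03, -8.65817428e+01,  6.80301357e-01, -4.35632086e+01,
        1.91396236e-02,  5.07021759e-03,  4.76884827e-05]), 'eef_pos': array([ 204.09273578, -590.37743632,  192.03046196]), 'tcp_rot': array([-1.79937655e+02,  2.57630080e-03,  1.90689328e+01]), 'contact_force': array([ 0.38176616, -0.27293527,  0.00109436]), 'ft_torque': array([-0.00784305,  0.0267202 , -0.01457903]), 'grip_force': 0.0, 'opening': 1.00127500936966} 18.700000000000003
```

View pics/top0.png

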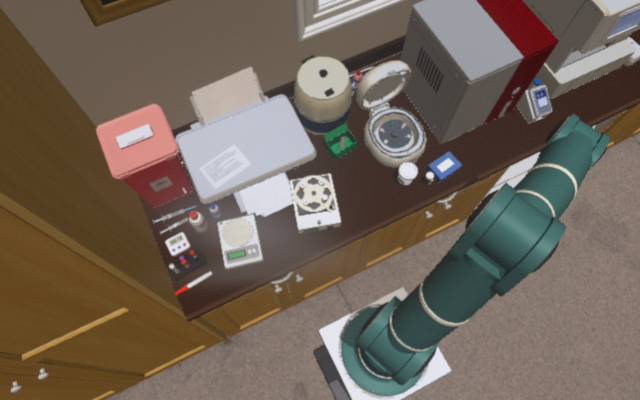

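View pics/side0.png

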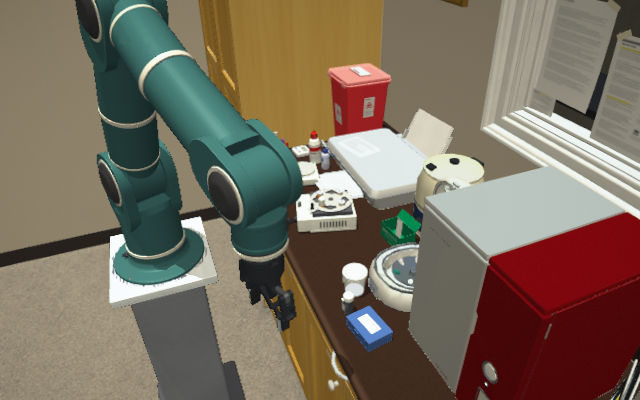

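The top view shows the shaker at about (316,200) and the balance at (239,240). In the side view the shaker is at (327,208). I'll zoom in on both.

Run:
```python
import cv2,numpy as np
a=cv2.imread("pics/top0.png")[165:275,205:355]
b=cv2.imread("pics/side0.png")[155:240,280:370]
cv2.imwrite("pics/topz.png",cv2.resize(a,None,fx=5.3,fy=5.3,interpolation=cv2.INTER_CUBIC))
cv2.imwrite("pics/sidez.png",cv2.resize(b,None,fx=7,fy=7,interpolation=cv2.INTER_CUBIC)[:600])
```

```text
(no output)
```

View pics/topz.png

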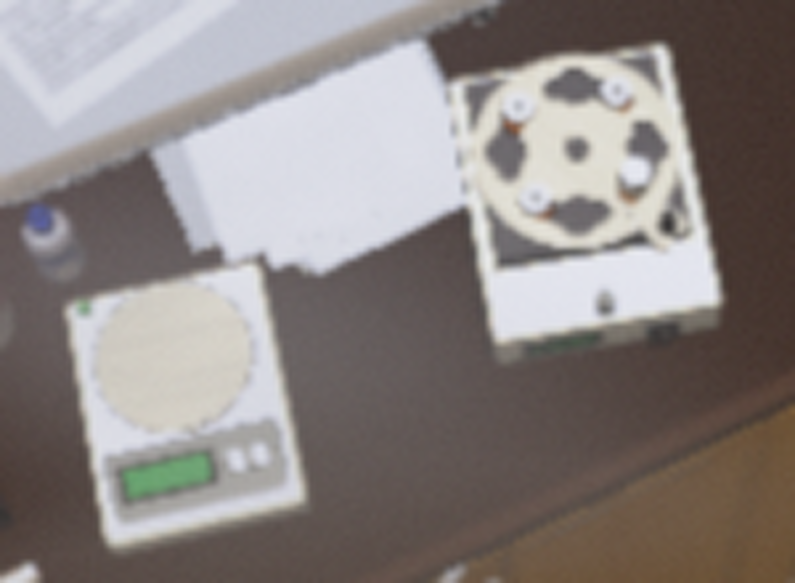

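View pics/sidez.png

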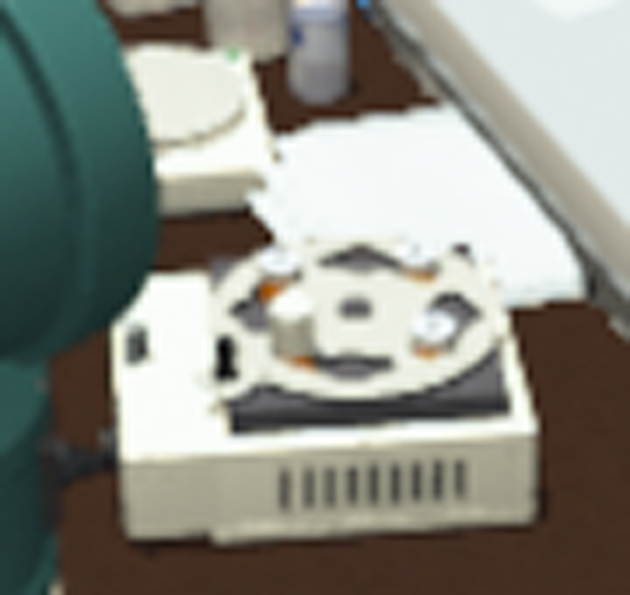

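The wells show three flat crimp caps. The screw cap is in the front-right (-x,-y) well, at topz (636,170) and sidez (293,297). The post is black, at topz (682,212) and sidez (225,345), and the pointer is at topz (604,295).

```bash
cat > h.py <<'E'
import cv2,numpy as np,pickle
def load(n): return pickle.load(open(n+".pkl","rb"))
def ray(d,uv):
    p=cv2.undistortPoints(np.array([[uv]],float),d["K"],d["dist_coeffs"])[0,0]
    return -d["R"].T@d["t"], d["R"].T@np.array([p[0],p[1],1])
def plane(d,uv,z):
    c,v=ray(d,uv); return (c+v*(z-c[2])/v[2])[:2]
def fit(A,B): # B=R A+t
    A=np.array(A,float);B=np.array(B);a=A-A.mean(0);b=B-B.mean(0)
    th=np.arctan2((a[:,0]*b[:,1]-a[:,1]*b[:,0]).sum(),(a*b).sum())
    R=np.array([[np.cos(th),-np.sin(th)],[np.sin(th),np.cos(th)]])
    t=B.mean(0)-R@A.mean(0); return th,R,t,B-(A@R.T+t)
E
python3 - <<'E'
from h import *
np.set_printoptions(precision=1,suppress=True)
T=load("top");S=load("side")
tz=lambda p:((p[0]+.5)/5.3-.5+205,(p[1]+.5)/5.3-.5+165)
sz=lambda p:((p[0]+.5)/7-.5+280,(p[1]+.5)/7-.5+155)
w=32.5
L=[((0,0),82,(577,148)),((-97,0),78,(604,292)),((w,w),89,(518,105)),((w,-w),89,(615,92)),((-w,w),89,(537,198)),((-w,-w),105,(636,170)),
((-114,75),58,(497,342)),((-114,-75),58,(720,300)),((75,-75),58,(668,45)),((75,75),58,(450,80))]
B=[plane(T,tz(p),z) for _,z,p in L]
th,R,t,r=fit([l[0] for l in L],B);print("top",np.degrees(th),t);print(r)
Ls=[((0,0),82,(355,308)),((w,w),89,(418,250)),((w,-w),89,(435,325)),((-w,w),89,(280,260)),((-w,-w),105,(293,297)),((-114,-75),58,(122,462)),((75,-75),58,(535,428)),]
Bs=[plane(S,sz(p),z) for _,z,p in Ls]
ths,Rs,ts,r=fit([l[0] for l in Ls],Bs);print("side",np.degrees(ths),ts);print(r)
for n,p in(("topt",plane(T,tz((681,212)),98)),("topside",plane(S,sz((225,343)),98))):
    q=R.T@(p-t);print(n,p,q,np.hypot(*q),np.arctan2(-q[1],-q[0]))
# balance
f=T["frame"][165:275,205:355]
C=[((59+85-59,65),34,(67,305)),((85,-65),34,(258,263)),((-85,-65),34,(305,503)),((-85,65),34,(110,548)),((26,0),46,(176,355))]
tb,Rb,tt,r=fit([c[0] for c in C],[plane(T,tz(c[2]),c[1]) for c in C]);print("bal",np.degrees(tb),tt,"pan",tt+Rb@[26,0]);print(r)
print("vial",t+R@[-w,-w])
E
```

```text
top -16.152513122856018 [557.5 -25.2]
[[ 0.1  0.1]
 [-2.4  1.4]
 [ 1.6  0.1]
 [-0.2  1.8]
 [-0.4 -0.4]
 [ 0.8 -0.3]
 [-0.2 -2.3]
 [ 3.1  1. ]
 [-1.4  0.3]
 [-1.1 -1.6]]
side -15.461672589610961 [557.2 -25.5]
[[-1.3 -2.7]
 [ 1.3 -0.1]
 [ 0.6  0. ]
 [ 0.1 -0.4]
 [ 2.9  6.7]
 [-1.7 -3.5]
 [-1.9 -0.1]]
topt [482.  -61.6] [-62.4 -56. ] 83.84690343681602 0.7308519417640214
topside [481.9 -55.1] [-64.3 -49.8] 81.3209563849314 0.6584876237369344
bal -13.031953948506645 [529.8 270.6] pan [555.1 264.7]
[[-2.1 -0.8]
 [-1.6  2.3]
 [ 1.5  2.4]
 [ 0.4 -2.7]
 [ 1.8 -1.2]]
vial [517.3 -47.4]
```

```bash
echo '[{"dx":15, "dy":-14, "finger_gap":0.45}, {"dx":29, "dy":-28, "finger_gap":0.45}, {"dx":29, "dy":-28, "finger_gap":0.45}, {"dx":29, "dy":-28, "finger_gap":0.45}, {"dx":29, "dy":-28, "finger_gap":0.45}, {"dx":29, "dy":-28, "finger_gap":0.45}, {"dx":29, "dy":-28, "finger_gap":0.45}, {"dx":29, "dy":-28, "finger_gap":0.45}, {"dx":29, "dy":-28, "finger_gap":0.45}, {"dx":29, "dy":-28, "finger_gap":0.45}, {"dx":29, "dy":-28, "finger_gap":0.45}, {"dx":29, "dy":-28, "finger_gap":0.45}, {"dx":29, "dy":-28, "finger_gap":0.45}, {"dx":29, "dy":-28, "finger_gap":0.45}, {"dx":29, "dy":-28, "finger_gap":0.45}, {"dx":14, "dy":-14, "drz":-2.7, "finger_gap":0.45}, {"finger_gap":0.45}, {"finger_gap":0.45}]' > rows.txt && python3 shift.py rows.txt 20
python3 - <<'E'
from rig import env, status, get_image
s=status.read_state();print(s["eef_pos"],s["tcp_rot"],s["opening"],s["time_s"])
E
```

```text
time_s: 1.9
eef_pos: [477.7, -52.2, 192.3]
tcp_rot: [-180.0, 0.0, 21.8]
contact_force: [-0.3, -0.8, -0.1]
opening: 0.451
grip_force: 0.0
[477.73076105 -52.15897986 192.27729559] [-1.79984079e+02  4.54934915e-02  2.17821956e+01] 0.4509263403936368 1.9
```

```bash
echo '[{"dy":4.6, "dz":15, "finger_gap":0.45}, {"dz":30, "finger_gap":0.45}, {"dz":30, "finger_gap":0.45}, {"dz":20, "finger_gap":0.45}, {"dz":12, "finger_gap":0.45}, {"finger_gap":0.45}, {"finger_gap":0.05}, {"finger_gap":0.05}, {"finger_gap":0.05}, {"finger_gap":0.05}, {"finger_gap":0.05}, {"finger_gap":0.05}]' > rows.txt && python3 shift.py rows.txt 20
python3 - <<'E'
from rig import env, status, get_image
import cv2
for n in("top",):
    d=get_image(n);cv2.imwrite("pics/t2.png",cv2.resize(d["frame"][165:240,280:355],None,fx=7,fy=7,interpolation=cv2.INTER_CUBIC))
E
```

```text
time_s: 3.1
eef_pos: [479.9, -55.9, 85.7]
tcp_rot: [180.0, -0.0, 21.8]
contact_force: [-0.5, -0.2, -0.0]
opening: 0.048
grip_force: 0.0
```

View pics/t2.png

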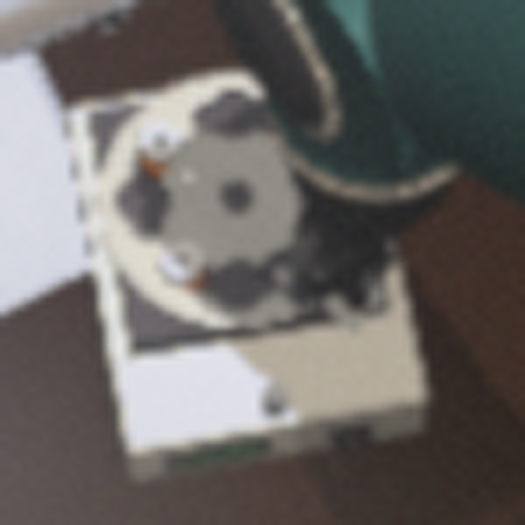

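The gripper and its shadow hide the post area in this view. The fingers shut to 0.05 with no grip force, so they probably missed the post. I'll check the side view.

Run:
```python
from rig import env, status, get_image
import cv2,pickle
d=get_image("side");pickle.dump(d,open("side2.pkl","wb"));cv2.imwrite("pics/s2.png",cv2.resize(d["frame"][155:240,265:370],None,fx=7,fy=7,interpolation=cv2.INTER_CUBIC))
```

```text
(no output)
```

View pics/s2.png

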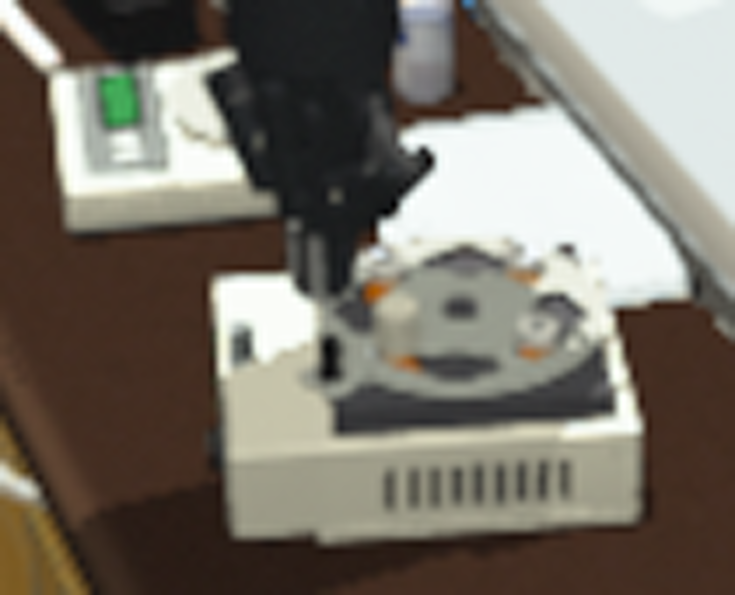

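The side view shows the post unmoved, top at about (329,340). The fingertips end at about (325,325), just above or behind it. I'll project the TCP to see which.

Run:
```python
from h import *
d=load("side2")
def pr(p):
    v=cv2.projectPoints(np.array([p],float),cv2.Rodrigues(d["R"])[0],d["t"],d["K"],d["dist_coeffs"])[0][0,0]
    return (v-[265,155]+.5)*7-.5
for p in((479.9,-55.9,85.7),(483.2,-55,98),(483.2,-55,78),(488.1,-62.6,98),(479.9,-55.9,105)):print(p,pr(p))
f=lambda p:((p[0]+.5)/7-.5+265,(p[1]+.5)/7-.5+155)
print(plane(d,f((329,340)),98),plane(d,f((329,378)),78),plane(d,f((325,322)),86))
for r in range(38,58): print(r+155, d["frame"][r+155,304:322].mean(1).astype(int))
```

```text
(479.9, -55.9, 85.7) [327.20712348 367.4571158 ]
(483.2, -55, 98) [332.60255383 342.27526608]
(483.2, -55, 78) [333.84633141 378.87755309]
(488.1, -62.6, 98) [348.66506497 348.62976355]
(479.9, -55.9, 105) [325.95425448 331.91740256]
[482.33422192 -52.64022454] [481.40797201 -53.49208414] [491.63167885 -20.84640487]
193 [ 50  65  91  71  49  87  98  68  31  32  31 106 170 171 166 181 183 174]
194 [192 199 159  72  44  86  97  67  32  34  32 105 166 155 132 146 151 142]
195 [250 250 215  76  40  83  97  66  31  33  43  95 113 100 109 125 131 131]
196 [250 250 235 152  60  83 101  74  33  40  83  88  64  78  85 102 130 154]
197 [250 250 250 235 176 133 116  96  84  78  99  92  61  77  96 139 169 180]
198 [250 250 250 250 245 215 153 125 117  91  66  67  67  70 115 166 187 187]
199 [250 250 250 250 250 239 183 145 116  72  67  69  69  69 124 166 181 183]
200 [250 250 250 250 250 239 186 148 136 111  82  68  69  69 107 140 161 168]
201 [250 250 250 250 250 241 192 148 148 141 112  76  69  69 104 129 144 150]
202 [250 250 250 250 250 235 168 127 123 137 136 116 101 102 118 130 138 145]
203 [250 250 250 245 239 219 140  63  47 107 141 147 141 141 138 132 136 143]
204 [246 240 239 219 186 188 133  22  24  76 128 146 147 155 140 128 137 144]
205 [220 187 187 187 187 188 135  29  20  72 127 147 147 161 142 119 132 139]
206 [187 187 187 187 187 184 131  39  22  88 134 147 148 149 143 131 130 128]
207 [187 187 187 183 176 161 108  32  21  79 131 148 149 145 146 148 145 133]
208 [187 187 186 172 155 140  93  23  24  65 125 149 149 137 139 149 149 148]
209 [187 187 187 174 154 147 119  81  89 108 142 144 129 118 118 128 135 145]
210 [187 187 187 187 171 157 146 133 145 150 150 121  83  77  66  73  98 119]
211 [187 187 187 187 187 187 174 149 137 127 105  79  66  67  68  68  67  65]
212 [187 188 187 187 187 187 188 160 102  67  67  67  67  66  65  66  65  64]
```

Run:
```python
from h import *
def pr(d,p):
    return cv2.projectPoints(np.array([p],float),cv2.Rodrigues(d["R"])[0],d["t"],d["K"],d["dist_coeffs"])[0][0,0]
S=load("side");y=np.array([.327,-.945,0])
P=np.array([204.1,-590.4,192.0])
out=[]
for q in(P,P+[0,0,13]+42*y,P+[0,0,13]-42*y): print(pr(S,q)); out.append(pr(S,q))
a=S["frame"][250:340,220:320].copy()
a=cv2.resize(a,None,fx=4,fy=4,interpolation=cv2.INTER_CUBIC)
for q in out: cv2.circle(a,tuple(int(v) for v in (q-[220,250])*4),4,(0,0,255),1)
d=load("side2");b=d["frame"][150:230,265:345]
b=cv2.resize(b,None,fx=4.5,fy=4.5,interpolation=cv2.INTER_CUBIC)
q=pr(d,(479.9,-55.9,85.7));cv2.circle(b,tuple(int(v) for v in (q-[265,150])*4.5),4,(0,0,255),1)
b=cv2.convertScaleAbs(b,alpha=1.6,beta=15);a=cv2.convertScaleAbs(a,alpha=1.6,beta=15)
cv2.imwrite("pics/c.png",np.hstack([a,b]))
```

```text
[271.42604393 333.66253344]
[283.67671593 342.20142939]
[258.84939679 316.94493715]
```

View pics/c.png

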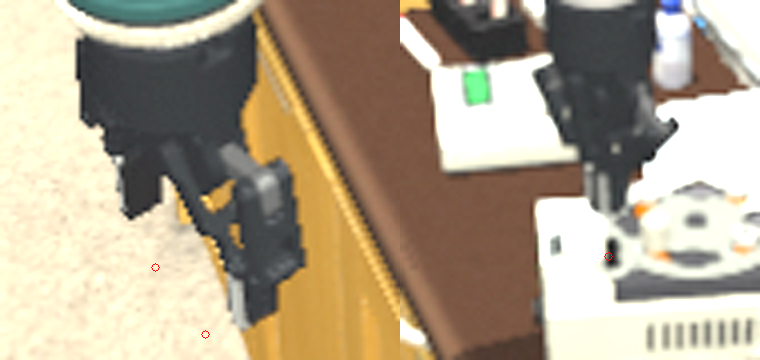

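The tips show about 9-11 px higher than the projected TCP in both side views, and the grasp closed on nothing. So the real fingertips seem to be roughly 30 mm above the nominal TCP. I'll cross-check with the top view.

Run:
```python
from rig import env, status, get_image
from h import *
d=get_image("top");pickle.dump(d,open("top2.pkl","wb"))
pr=lambda d,p:cv2.projectPoints(np.array([p],float),cv2.Rodrigues(d["R"])[0],d["t"],d["K"],d["dist_coeffs"])[0][0,0]
P=np.array([479.9,-55.9,85.7])
a=[]
for n,o in(("top2",(300,165)),("side2",(280,160))):
    e=load(n);b=cv2.resize(e["frame"][o[1]:o[1]+60,o[0]:o[0]+60],None,fx=6.5,fy=6.5,interpolation=cv2.INTER_CUBIC)
    b=np.clip(255*(b/255.)**.55,0,255).astype(np.uint8)
    for dz,c in((0,(0,0,255)),(35,(0,255,0)),(70,(255,0,0))):
        q=(pr(e,P+[0,0,dz])-o+.5)*6.5; cv2.circle(b,tuple(int(v) for v in q),4,c,1);print(n,dz,q)
    a.append(b)
cv2.imwrite("pics/c2.png",np.hstack(a))
```

```text
top2 0 [209.73337443 277.30391821]
top2 35 [211.67093181 251.96678894]
top2 70 [213.68873234 225.57960594]
side2 0 [206.7994718  309.17446467]
side2 35 [204.67831148 248.96978302]
side2 70 [202.50558467 187.14274125]
```

View pics/c2.png

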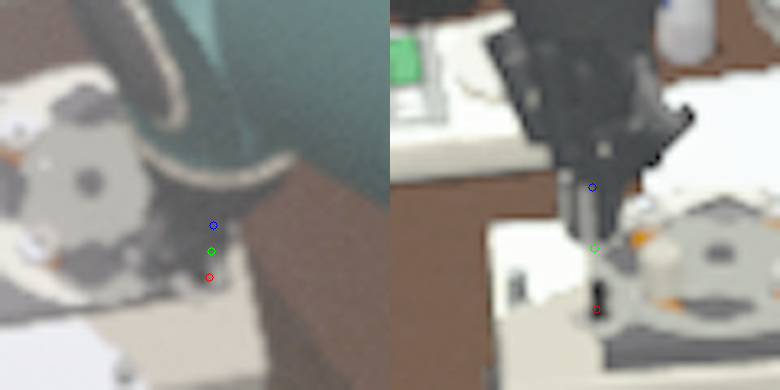

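```bash
echo '[{"finger_gap":0.45}, {"finger_gap":0.45}, {"finger_gap":0.45}, {"dz":3, "finger_gap":0.45}, {"dz":3, "finger_gap":0.45}, {"finger_gap":0.45}]' > rows.txt && python3 shift.py rows.txt 20;echo '[{"dz":3, "finger_gap":0.45}, {"finger_gap":0.45}]' > rows.txt && python3 shift.py rows.txt;echo '[{"dz":4, "finger_gap":0.45}, {"finger_gap":0.45}]' > rows.txt && python3 shift.py rows.txt
```

```text
time_s: 3.85
eef_pos: [479.5, -55.8, 79.1]
tcp_rot: [-180.0, 0.0, 21.8]
contact_force: [-0.3, -0.1, 1.0]
opening: 0.453
grip_force: 0.0
time_s: 4.05
eef_pos: [479.6, -55.9, 76.2]
tcp_rot: [-180.0, 0.0, 21.8]
contact_force: [-0.4, 0.1, 0.2]
opening: 0.453
grip_force: 0.0
time_s: 4.25
eef_pos: [479.6, -55.8, 72.1]
tcp_rot: [-180.0, 0.0, 21.8]
contact_force: [-0.7, 0.3, 0.4]
opening: 0.45
grip_force: 0.0
```

```bash
echo '[{"dz":4, "finger_gap":0.45}, {"finger_gap":0.45}]' > rows.txt && python3 shift.py rows.txt;echo '[{"dz":4, "finger_gap":0.45}, {"finger_gap":0.45}]' > rows.txt && python3 shift.py rows.txt;  python3 - <<'E'
from rig import env, status, get_image
from h import *
e=get_image("side");o=(280,160)
pickle.dump(e,open("side3.pkl","wb"))
b=cv2.resize(e["frame"][o[1]:o[1]+60,o[0]:o[0]+60],None,fx=8,fy=8,interpolation=cv2.INTER_CUBIC)
cv2.imwrite("pics/c3.png",np.clip(255*(b/255.)**.55,0,255).astype(np.uint8))
E
```

```text
time_s: 4.45
eef_pos: [479.6, -55.9, 68.1]
tcp_rot: [-180.0, 0.0, 21.8]
contact_force: [-0.0, -0.8, -0.7]
opening: 0.446
grip_force: 0.0
time_s: 4.65
eef_pos: [479.5, -55.9, 64.1]
tcp_rot: [-180.0, 0.0, 21.8]
contact_force: [-0.0, 0.2, -0.1]
opening: 0.456
grip_force: 0.0
```

View pics/c3.png

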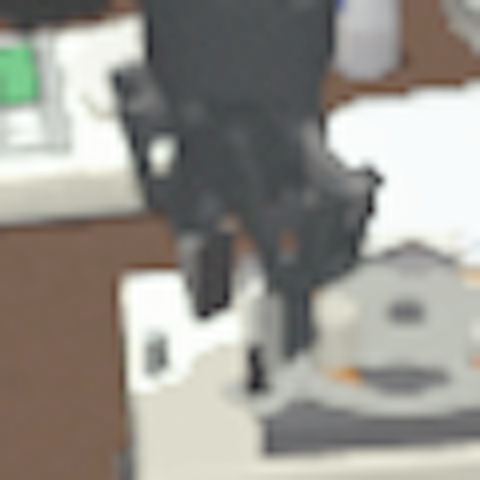

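The fingers straddle the post, with tips at (210,310) and (290,350) and the post top at (257,345). The real tips are at about z 110 while the TCP reads 64. I'll lower further in checked steps and then grip.

```bash
echo '[{"dz":5, "finger_gap":0.45}, {"dz":5, "finger_gap":0.45}, {"finger_gap":0.45}]' > rows.txt && python3 shift.py rows.txt;echo '[{"dz":4, "finger_gap":0.45}, {"dz":4, "finger_gap":0.45}, {"finger_gap":0.45}]' > rows.txt && python3 shift.py rows.txt; echo '[{"finger_gap":0.05}, {"finger_gap":0.05}, {"finger_gap":0.05}, {"finger_gap":0.05}, {"finger_gap":0.05}]' > rows.txt && python3 shift.py rows.txt
```

```text
time_s: 5.0
eef_pos: [479.3, -55.8, 53.8]
tcp_rot: [-180.0, 0.1, 21.8]
contact_force: [0.1, -0.3, 0.9]
opening: 0.45
grip_force: 0.0
time_s: 5.3
eef_pos: [479.5, -55.9, 46.0]
tcp_rot: [-180.0, 0.0, 21.8]
contact_force: [0.3, -0.2, -0.5]
opening: 0.443
grip_force: 0.0
time_s: 5.8
eef_pos: [479.9, -55.9, 46.7]
tcp_rot: [180.0, -0.0, 21.8]
contact_force: [-0.2, 0.7, 2.1]
opening: 0.095
grip_force: 19.5
```

```bash
echo '[{"dx":0.12, "dy":-4.57, "drz":3.14, "finger_gap":0.05}, {"dx":0.12, "dy":-4.57, "drz":3.14, "finger_gap":0.05}, {"dx":0.12, "dy":-4.57, "drz":3.14, "finger_gap":0.05}, {"dx":0.12, "dy":-4.57, "drz":3.14, "finger_gap":0.05}, {"dx":0.12, "dy":-4.57, "drz":3.14, "finger_gap":0.05}, {"dx":0.12, "dy":-4.57, "drz":3.14, "finger_gap":0.05}, {"dx":0.12, "dy":-4.57, "drz":3.14, "finger_gap":0.05}, {"dx":0.12, "dy":-4.57, "drz":3.14, "finger_gap":0.05}, {"dx":0.12, "dy":-4.57, "drz":3.14, "finger_gap":0.05}, {"dx":0.12, "dy":-4.57, "drz":3.14, "finger_gap":0.05}, {"dx":0.12, "dy":-4.57, "drz":3.14, "finger_gap":0.05}, {"dx":0.12, "dy":-4.57, "drz":3.14, "finger_gap":0.05}, {"finger_gap":0.05}, {"finger_gap":0.05}, {"finger_gap":0.05}]' > rows.txt && python3 shift.py rows.txt 20
```

```text
time_s: 7.3
eef_pos: [478.4, -2.2, 46.8]
tcp_rot: [-180.0, -0.1, -15.9]
contact_force: [8.9, -1.9, -6.5]
opening: 0.09
grip_force: 19.5
```

```bash
echo '[{"finger_gap":0.48}, {"finger_gap":0.48}, {"finger_gap":0.48}, {"finger_gap":0.48}, {"dz":-10, "finger_gap":0.48}, {"dz":-25, "finger_gap":0.48}, {"dz":-10, "finger_gap":0.48}, {"dx":10, "dy":6.5, "finger_gap":0.48}, {"dx":20, "dy":13, "finger_gap":0.48}, {"dx":20, "dy":13.2, "finger_gap":0.48}, {"finger_gap":0.48}, {"finger_gap":0.48}]' > rows.txt && python3 shift.py rows.txt 20
python3 - <<'E'
from rig import env, status, get_image
from h import *
d=get_image("side");pickle.dump(d,open("side4.pkl","wb"))
g=d["frame"].max(2)
pr=lambda p:cv2.projectPoints(np.array([p],float),cv2.Rodrigues(d["R"])[0],d["t"],d["K"],d["dist_coeffs"])[0][0,0]
th=np.radians(-16.15);c=np.array([557.5,-25.2])
for q in(0,.1,-.1,.65):
    a=np.pi+th+q;p=[*(c+80*np.array([np.cos(a),np.sin(a)])),88];uv=pr(p);u,v=uv.round().astype(int);print(q,uv,g[v-3:v+4,u-3:u+4].min(0))
u,v=pr([*(c+80*np.array([np.cos(np.pi+th),np.sin(np.pi+th)])),88]).astype(int)
print(u,v);print(g[v-8:v+9,u-10:u+11])
E
```

```text
time_s: 8.5
eef_pos: [515.9, -47.8, 90.7]
tcp_rot: [180.0, 0.1, -16.0]
contact_force: [1.3, 0.1, -0.2]
opening: 0.483
grip_force: 0.0
0 [305.92858244 197.97505986] [230 120  32  21  45 121 152]
0.1 [306.19626728 199.30549987] [230 120  32  21  45 121 152]
-0.1 [305.90746281 196.64131922] [197 120  32  21  45 121 152]
0.65 [311.96456166 205.95017965] [174 154 133  61  67  67  67]
305 197
[[ 67  67  68  67  67  66  65  65  65  65  66  66  68  66  66  67  67  66
   65  65  65]
 [ 67  67  68  67  66  67  66  65  65  67  67  67  66  66  67  68  67  67
   67  66  65]
 [ 67  67  66  66  67  66  66  65  64  65  65  65  65  67  70  75  77  76
   76  79 102]
 [ 67  66  65  65  67  67  67  66  64  64  63  64  67  67  74  89  97  96
  117 156 189]
 [ 67  66  66  67  66  68  67  63  65  68  81  98 110 115 105 103 110 127
  182 227 237]
 [100 141 156 180 197 197 197 197 197 159 104 114 186 216 181 131 127 183
  228 236 236]
 [152 226 242 249 252 252 252 252 252 226  99  59 214 248 230 157 177 227
  237 237 219]
 [186 246 252 252 252 252 252 252 252 219  64  26 173 245 239 186 196 217
  218 218 177]
 [189 246 252 252 252 252 252 252 252 218  61  21 156 241 241 198 168 167
  158 151 138]
 [155 240 252 252 252 252 252 252 250 205  53  21 103 205 205 145 156 175
  163 151 152]
 [141 237 252 252 252 252 252 252 242 158  32  21  52 123 152 152 152 152
  153 146 135]
 [127 235 248 240 240 245 251 252 230 120  43  23  45 121 153 152 152 153
  152 127  84]
 [104 231 227 142 136 185 243 252 230 142 110 101 110 143 160 153 152 154
  153 121  76]
 [ 78 225 223 118  96 115 232 252 230 154 146 145 154 168 168 155 150 153
  152 139 104]
 [ 72 223 223 115  81 100 231 252 244 197 159 157 169 179 174 154 145 153
  152 152 129]
 [ 68 220 222 116  82  77 207 243 244 225 195 195 195 195 195 168 135 144
  153 152 145]
 [ 62 213 214 110  83  78 155 195 195 195 195 195 195 196 196 186 133 116
  149 154 152]]
```

```bash
echo '[{"dx":1.2, "dy":-0.8, "dz":10, "finger_gap":0.48}, {"dz":12, "finger_gap":0.48}, {"dz":10, "finger_gap":0.48}, {"finger_gap":0.48}]' > rows.txt && python3 shift.py rows.txt 30; echo '[{"dz":8, "finger_gap":0.48}, {"dz":7, "finger_gap":0.48}, {"finger_gap":0.48}, {"finger_gap":0.1}, {"finger_gap":0.1}, {"finger_gap":0.1}, {"finger_gap":0.1}, {"finger_gap":0.1}]' > rows.txt && python3 shift.py rows.txt 30
```

```text
time_s: 8.95
eef_pos: [516.3, -46.5, 57.7]
tcp_rot: [180.0, 0.2, -15.9]
contact_force: [-0.2, -0.2, 0.1]
opening: 0.482
grip_force: 0.0
time_s: 9.75
eef_pos: [517.6, -47.2, 44.8]
tcp_rot: [180.0, -0.0, -15.9]
contact_force: [-1.7, -4.4, 4.8]
opening: 0.22
grip_force: 29.7
```

```bash
echo '[{"dz":-4, "finger_gap":0.1}, {"dz":-8, "finger_gap":0.1}, {"dz":-10, "finger_gap":0.1}, {"dz":-10, "finger_gap":0.1}, {"dz":-10, "finger_gap":0.1}, {"finger_gap":0.1}]' > rows.txt && python3 shift.py rows.txt 30; echo '[{"dz":-10, "finger_gap":0.1}, {"dz":-12, "finger_gap":0.1}, {"dz":-12, "finger_gap":0.1}, {"dz":-12, "finger_gap":0.1}, {"dz":-12, "finger_gap":0.1}, {"dz":-8, "finger_gap":0.1}, {"finger_gap":0.1}, {"finger_gap":0.1}]' > rows.txt && python3 shift.py rows.txt
python3 - <<'E'
from rig import env, status, get_image
from h import *
o=[]
for n,c in(("top",(260,150)),("side",(270,130))):
    d=get_image(n);pickle.dump(d,open(n+"5.pkl","wb"))
    o.append(cv2.resize(d["frame"][c[1]:c[1]+100,c[0]:c[0]+80],None,fx=5,fy=5,interpolation=cv2.INTER_CUBIC))
cv2.imwrite("pics/lift.png",np.hstack(o))
E
```

```text
time_s: 10.35
eef_pos: [518.4, -46.7, 88.3]
tcp_rot: [-180.0, -0.1, -15.9]
contact_force: [-1.5, -2.1, 1.1]
opening: 0.222
grip_force: 29.8
time_s: 11.15
eef_pos: [517.3, -46.8, 152.4]
tcp_rot: [180.0, 0.0, -15.9]
contact_force: [-0.0, 0.9, -0.7]
opening: 0.22
grip_force: 29.4
```

View pics/lift.png

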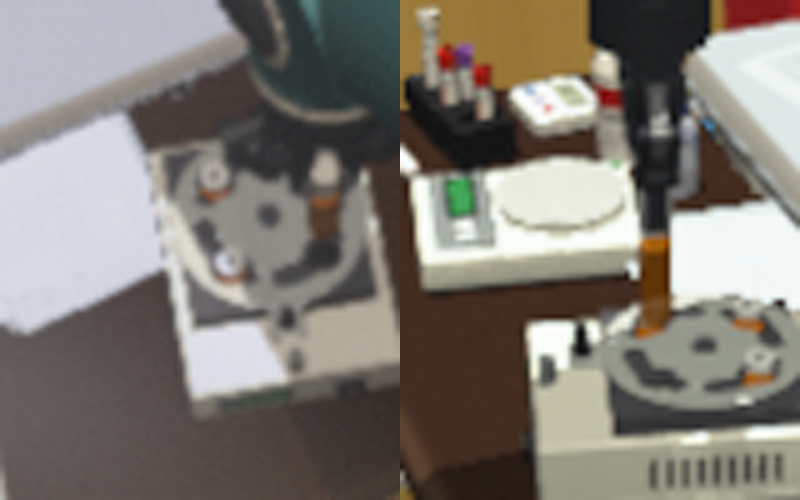

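Lifted: the amber vial hangs upright above the plate at about (653,280) on the right panel, and the crimp vials are still seated. Next I'll move over the pan and lower.

```bash
python3 - <<'E'
from h import *
print(plane(load("side5"),(302.4,168.6),46))
E
echo '[{"dx":-1.7, "dy":-10, "finger_gap":0.1}, {"dx":-3.2, "dy":-20, "finger_gap":0.1}, {"dx":-4.8, "dy":-30, "finger_gap":0.1}, {"dx":-4.8, "dy":-30, "finger_gap":0.1}, {"dx":-4.8, "dy":-30, "finger_gap":0.1}, {"dx":-4.8, "dy":-30, "finger_gap":0.1}, {"dx":-4.8, "dy":-30, "finger_gap":0.1}, {"dx":-4.8, "dy":-30, "finger_gap":0.1}, {"dx":-4.8, "dy":-30, "finger_gap":0.1}, {"dx":-4.8, "dy":-30, "finger_gap":0.1}, {"dx":-3.2, "dy":-20, "finger_gap":0.1}, {"dx":-2, "dy":-12, "finger_gap":0.1}, {"dx":-1.2, "dy":-8, "finger_gap":0.1}, {"finger_gap":0.1}, {"finger_gap":0.1}, {"finger_gap":0.1}]' > rows.txt && python3 shift.py rows.txt
```

```text
[556.66120223 256.16668545]
time_s: 12.85
eef_pos: [554.9, 263.8, 152.6]
tcp_rot: [180.0, -0.0, -16.0]
contact_force: [0.3, 0.1, -0.9]
opening: 0.221
grip_force: 29.4
```

```bash
echo '[{"dy":3, "dz":10, "finger_gap":0.1}, {"dz":15, "finger_gap":0.1}, {"dz":15, "finger_gap":0.1}, {"dz":12, "finger_gap":0.1}, {"dz":10, "finger_gap":0.1}, {"dz":6, "finger_gap":0.1}, {"dz":4, "finger_gap":0.1}, {"finger_gap":0.1}, {"finger_gap":0.1}]' > rows.txt && python3 shift.py rows.txt; echo '[{"dz":1.5, "finger_gap":0.1}, {"dz":1, "finger_gap":0.1}, {"finger_gap":0.1}, {"finger_gap":0.1}]' > rows.txt && python3 shift.py rows.txt
```

```text
time_s: 13.75
eef_pos: [554.1, 262.2, 81.0]
tcp_rot: [-180.0, -0.0, -15.9]
contact_force: [-0.4, -0.1, -0.4]
opening: 0.221
grip_force: 29.4
time_s: 14.15
eef_pos: [553.9, 262.1, 78.2]
tcp_rot: [-180.0, 0.0, -15.9]
contact_force: [-0.3, 0.6, -0.4]
opening: 0.219
grip_force: 29.4
```

```bash
for i in 1; do echo '[{"dz":1, "finger_gap":0.1}, {"dz":1, "finger_gap":0.1}, {"finger_gap":0.1}, {"finger_gap":0.1}]' > rows.txt && python3 shift.py rows.txt|grep -E 'eef|contact'; echo '[{"dz":0.7, "finger_gap":0.1}, {"finger_gap":0.1}, {"finger_gap":0.1}]' > rows.txt && python3 shift.py rows.txt|grep -E 'eef|contact'; done
```

```text
eef_pos: [553.8, 262.1, 76.0]
contact_force: [-0.1, -0.3, -1.3]
eef_pos: [554.1, 262.1, 75.8]
contact_force: [-0.1, -0.0, 4.8]
```

Contact at the expected height. Now release slowly and retreat.

```bash
echo '[{"finger_gap":0.25}, {"finger_gap":0.3}, {"finger_gap":0.4}, {"finger_gap":0.48}, {"finger_gap":0.48}, {"finger_gap":0.48}, {"dz":-5, "finger_gap":0.48}, {"dz":-15, "finger_gap":0.48}, {"dz":-25, "finger_gap":0.48}, {"dz":-30, "finger_gap":0.48}, {"dz":-20, "finger_gap":0.48}, {"dx":-20, "dz":-10, "finger_gap":0.48}, {"dx":-40, "finger_gap":0.48}, {"dx":-40, "finger_gap":0.48}, {"finger_gap":0.48}, {"finger_gap":0.48}]' > rows.txt && python3 shift.py rows.txt
python3 - <<'E'
from rig import env, status, get_image
from h import *
for n,win in(("side",(280,120,330,200)),("top",(225,190,260,275))):
    d=get_image(n);f=d["frame"][win[1]:win[3],win[0]:win[2]];h=cv2.cvtColor(f,cv2.COLOR_BGR2HSV)
    m=((h[...,0]<18)&(h[...,1]>150)&(h[...,2]>60)).astype(np.uint8)
    k,_,st,ce=cv2.connectedComponentsWithStats(m)
    for i in range(1,k):
        if st[i,4]>8:
            x,y,w,hh,a=st[i]; u=win[0]+ce[i][0]; v=win[1]+y+hh
            print(n,st[i],"foot~",plane(d,(u,v-2),46), "axis dx", [round(float(np.mean(np.nonzero(m[r])[0])),1) for r in range(y,y+hh) if m[r].any()])
E
```

```text
time_s: 16.45
eef_pos: [457.5, 289.9, 181.9]
tcp_rot: [-179.9, -0.1, -15.8]
contact_force: [0.6, -0.6, 0.2]
opening: 0.479
grip_force: 0.0
side [30  9  7  9 51] foot~ [692.59683689 508.70814766] axis dx [33.0, 33.0, 33.5, 33.0, 33.0, 33.0, 33.0, 33.0, 32.5]
side [ 5 22  4  5 19] foot~ [560.72696325 470.91009767] axis dx [4.5, 5.2, 6.5, 6.5, 6.5]
side [30 27 11  4 30] foot~ [656.10675488 390.78444103] axis dx [39.5, 35.0, 34.0, 33.5]
side [18 34  7 15 71] foot~ [555.25218483 270.20754165] axis dx [21.0, 20.5, 21.0, 21.0, 21.0, 21.0, 21.0, 21.0, 20.5, 20.5, 20.5, 20.5, 21.0, 21.0, 20.5]
```

```bash
python3 -c "
from rig import env, status, get_image
print(env.sign_off())"
```

```text
the job is handed in; nothing more can be done
None
```

The screw-cap vial is standing upright near the middle of the balance pan, with the plate turned to its notch and the robot clear. The job was handed in at about 16.5 s; the final check was numeric (side camera only), the crimp vials were last checked just after the lift, and no verdict came back.

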